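Hang the hopper inspection mirror in the dust cabinet

ROBOT

A 6-joint arm with a two-finger parallel gripper is mounted at the origin on the work surface. World frame = base frame: x ahead of the robot, y to its left, z up, the work surface at z = 0. Lengths are in mm, angles in rad, forces in N, time in s.
With the tool pointing down it reaches from about 350 to 725 mm from the base axis. Payload 6 kg.
Tool frame: the origin (TCP) lies at the very end of the fingers, on their centre line; the grasp point (between the pads) lies 19 mm behind it; z points along the fingers, y is the line along which they close (so a half turn about z gives the same grasp; the last joint's range is limited). The gripper opens to 85 mm and grips with 20 to 120 N. Pads are 22 mm wide; open, the fingers measure 114 mm over their backs; the gripper's body (76 mm by 85 mm) begins 54 mm behind the grasp point. The pads swing forward as they close: fully open they stand 13 mm farther back than shut.
Start: joints at [1.628, 0.04, 0.085, 0, -1.615, -0.334], TCP at [163.941, 577.145, 231.261] pointing down, gripper open.
Joint ranges: [-2.56, 2.56], [-1.29, 2.01], [-1.08, 1.49], [-3.29, 1.98], [-2.81, -0.18], [-2.99, 2.99]. Speed limits (rad/s): [2.57, 2.57, 3.01, 3.14, 3.14, 3.14].

INTERFACE

Orientations are given as a rotation vector (axis times angle).
In Python, from bench import telemetry, viewer, job gives the robot as it stands.
- The arm moves only by the shell command python3 -m pendant 'ROWS'. ROWS is JSON, a list that holds one entry, the list of rows, each a list of 7 numbers: the closure, from 0 (fully open) to 1 (shut), then the shift along the tool's x, y, z in m, then the turn, a rotation vector about the tool's x, y, z in degrees. A call has 1 to 20 rows; each row shifts and turns the commanded pose from where the row before left it, along the tool's axes as they then stand; what a row does not reach is not made up. A row lasts 1/8 s, in which the tool goes at most 62.5 mm and 10.7 degrees, less where a joint would pass 70% of its speed; a pose out of reach is approached as far as the arm can. A call with a gripper value outside its range is refused whole. The fingers move at their own pace and stop on an object; the grip force is fixed at half the most. Time passes only in rows, so rows that do not move let the fingers close. It gives the time, the measured TCP pose, the force, the opening and the grip force at its end, in the units of the state.
- telemetry.read_state(): the state, without advancing time (a new reading comes with each control period).
- viewer.camera(name): name is "scene" or "top" or "wrist"; returns the picture (384x512x3 uint8, red, green, blue); there is no depth.
- viewer.camera_model(name): a dict with "mtx" (3x3 intrinsics, pixels), "distortion" ([k1, k2, p1, p2, k3] as OpenCV has them; the pictures are not rectified), "R" (3x3) and "t" (3): a world point X has camera coordinates R X + t. Camera axes: x right, y down, z forward; pixel columns grow to the right and rows downward; lengths in mm; the calibration is good to about 2 mm. A picture is of the moment at which its call begins: read the wrist's pose just before it. camera_model takes no time and is no camera call; for the wrist camera it gives the pose at the moment of the call.
- job.close_job(): hands the job in; it is judged then, once.
The state is a dict: "time_s": time; "joint_positions": joint angles; "qd": joint speeds; "tau": joint torques, N m; "tcp_pos": TCP position; "tool_rot": TCP orientation; "force": force on the tool from outside, world axes, zero at the start; "wrist_torque": the same for the moment, N m; "finger_gap": opening from 0.0 (shut) to 1.0 (fully open); "finger_force": force on a finger pad.
Only numpy, scipy, OpenCV 4.12 (cv2) and the standard library are available. Lean on these libraries where they do the work, as an engineer would, in place of code of your own. Each camera call takes 0.05 s, during which the arm holds its last target. There are 200 camera calls.

TASK

Lift the blue-handled inspection mirror out of its stand, bring it down through the narrow opening in the top of the white dust cabinet without touching the cabinet, and hang it by its eye on the hook inside, pushed gently past the hook's spring balls so that it cannot slip off. The hook can stand anywhere along its rail, so feel for it and never push hard on it. Let go and leave the mirror hanging still, and do not disturb the jars and the bottle.

Things in the scene. Friction and masses are not known exactly. Their poses are not given: they have to be found in the camera images.
- mirror: Upright inspection mirror, 0.10 to 0.19 kg, flat in its own y-z plane, same when turned half round, heavy at the foot (centre of mass 39 mm above it). Origin at the centre of its foot, z up. From the foot up: black head 6 (x) x 42 (y) mm, z 0-36; neck 12 mm wide; steel plate 42 mm wide (y), up to 7 mm thick, z 58-90, with the eye through it along x; neck 12 mm wide; blue grip block z 112-144.
- eye (a point): Centre of the mirror's eye, 74 mm above its foot; axes as the mirror. The eye is a rectangular hole through the plate along x, 14 mm wide (y) and 18 mm high (z 65-83 above the foot).
- grip (a point): Centre of the mirror's blue grip block, 128 mm above its foot and 54 mm above the eye; axes as the mirror. Block 18 (x) x 26 (y) x 32 mm high. Grip it with the fingers on its +x and -x faces: pushing the eye over the hook is then square to the finger pads.
- stand: Grey stand fixed to the table, 80 x 90 mm, with a slot 8 (x) x 45 (y) mm between walls up to z 36; slot floor at z 6. The mirror stands in it, its x along the stand's x; it is free after being raised 30 mm. Origin on the table under the slot's centre.
- cabinet: White dust cabinet with clear sides, fixed, 210 (x) x 160 (y) x 180 mm high. Origin on the table under its centre. Its only opening is in the top, edged in blue: x -85 to 85, y -50 to 50 mm, top plate z 172-180, floor top at z 8. Neither mirror nor robot may touch it (more than 1 N counts). The hook and rail inside are not part of it.
- rail: Dark rail on the inside of the cabinet's -x wall, axes as the cabinet. Origin at the middle of its front face, 80 mm to -x of the cabinet's centre, 110 mm above the table: the height of the hook's bar axis. The hook is clamped, immovable, anywhere along it, bar axis at y -18 to +18 mm: this is NOT in the pose; feel or look for it. No force on hook or rail may exceed 20 N.
- tip_line (a point): Point 90 mm out (+x) from the rail's origin, axes as the rail: as far out as the hook's tip, but on the rail's middle, so the tip is up to 18 mm to either side (y). The hook is a straight level steel bar 8 mm in diameter along x with a round tip, rigid: a plate pressed on the tip beside the eye finds no give.
- ball_line (a point): Point 68 mm out (+x) from the rail's origin, level with two brass spring balls, one in each side of the hook's bar, which make it 18 mm wide there (the hook itself is up to 18 mm to either side). The 14 mm eye is pushed past them towards -x with up to about 10 N, best centred on the bar; they spring out again behind it.
- stop_line (a point): Point 46 mm out (+x) from the rail's origin, level with the front face of the hook's red stop collar (20 mm in diameter). The mirror is hung when its eye is between balls and collar: eye centre 50 to 62 mm out from the rail, and 5 mm below the bar axis when the eye's top rests on the bar.
- jar_a: Clear jar with white lid, 52 mm in diameter, 45 mm high, loose; origin at its foot. Leave alone.
- jar_b: Clear jar with white lid, 52 mm in diameter, 45 mm high, loose; origin at its foot. Leave alone.
- bottle: Clear bottle, 44 mm in diameter, 140 mm high, loose; origin at its foot. Leave alone.
Things that resemble listed ones, but are neither listed nor needed, are in the scene too. There is more than one size of the mirror; the one meant has the size given above.

How it is judged (in metres and radians):
On the way, in this order (a step that is already met when the one before it is completed fails the run):
1. the mirror is lifted clear of its stand (height (world z) of mirror above 0.1 m), for 0.1 s.
2. the mirror's eye is inside the cabinet, at about the height of the hook (z of eye in the frame of rail between -0.03 and 0.02 m and x of eye in the frame of rail between 0 and 0.17 m and y of eye in the frame of rail between -0.05 and 0.05 m), for 0.1 s.
At the end, for the whole second after the job is handed in: The mirror hangs let go, at rest (under 20 mm/s), upright (tilt under 0.15 rad), borne by the hook alone, its eye between spring balls and collar: eye centre 46 to 64 mm out from the rail, within 26 mm of its middle, 2 to 9 mm below the bar axis (x of eye in the frame of rail between 0.046 and 0.064 m and y of eye in the frame of rail between -0.026 and 0.026 m and z of eye in the frame of rail between -0.009 and -0.002 m and angle between mirror's own z axis and vertical below 0.15 rad and linear speed of mirror below 0.02 m/s and contact force between mirror and rail above 0.3 N and contact force between mirror and cabinet below 0.2 N and contact force between mirror and the fingers below 0.05 N); the robot touches nothing.
It fails at once if the mirror or the robot touches the cabinet with more than 1 N (contact force between any of mirror, the arm, the fingers and cabinet above 1 N).
It fails at once if a force over 20 N on the hook or its rail (contact force between anything else and rail above 20 N).
It fails at once if the jar is disturbed: moved over 15 mm or tipped over 0.3 rad (distance of jar_a from where it was at the start of the episode above 0.015 m or angle between jar_a's own z axis and vertical above 0.3 rad).
It fails at once if the jar is disturbed: moved over 15 mm or tipped over 0.3 rad (distance of jar_b from where it was at the start of the episode above 0.015 m or angle between jar_b's own z axis and vertical above 0.3 rad).
It fails at once if the bottle is disturbed: moved over 15 mm or tipped over 0.3 rad (distance of bottle from where it was at the start of the episode above 0.015 m or angle between bottle's own z axis and vertical above 0.3 rad).
It also fails if it takes over 72 s, if anything falls off the work surface, if the arm or the gripper's body presses on something with over 40 N, if the wrist force passes 120 N, or if a joint passes its speed limit or range.

## Working session

There is one attempt and no reset: what is moved stays moved. The work goes in short steps, Python scripts to look and compute and a shell command to move; the robot and the scene stay as the last step left them, time stands still between calls to the robot, and variables do not carry over. Pictures are saved under pics/ and viewed, at most 10 in all, crops included, and the job is handed in when it is done.

```bash
ls; mkdir -p pics; python3 - <<'E'
from bench import telemetry, viewer
import cv2,numpy as np
s=telemetry.read_state();print(s)
for n in("scene","top"):
    im=viewer.camera(n);cv2.imwrite(f"pics/{n}0.png",im[:,:,::-1])
    m=viewer.camera_model(n);print(n,m)
a=[cv2.imread(f"pics/{n}0.png") for n in("scene","top")]
E
```

```text
pics
{'time_s': 0.0, 'joint_positions': array([ 1.62769577e+00,  4.08221018e-02,  8.37876563e-02, -4.86291902e-04,
       -1.61548335e+00, -3.33644153e-01]), 'qd': array([-0.00039727, -0.00258176,  0.00077117,  0.00172109,  0.00229574,
        0.00041683]), 'tau': array([ 9.37658624e-04, -3.68213582e+01,  3.47404611e+01,  6.93169355e+00,
       -5.45121700e-03, -2.96239406e-06]), 'tcp_pos': array([163.79088957, 576.86659323, 230.25584566]), 'tool_rot': array([ 3.10980334e+00, -4.33044618e-01, -2.23820387e-04]), 'force': array([ 0.75057445,  0.41803904, -0.52373927]), 'wrist_torque': array([-0.01870034, -0.0184221 , -0.02632478]), 'finger_force': 0.0, 'finger_gap': 0.9978307204485305}
scene {'mtx': array([[380.82831178,   0.        , 264.70307999],
       [  0.        , 380.82831178, 192.9125374 ],
       [  0.        ,   0.        ,   1.        ]]), 'distortion': array([0.01298164, 0.        , 0.        , 0.        , 0.        ]), 'R': array([[ 0.67967138,  0.73348388,  0.00694316],
       [ 0.55443636, -0.50751634, -0.65956614],
       [-0.48025737,  0.45213776, -0.75161446]]), 't': array([-441.71061892, -143.62657939, 1238.28178049])}
top {'mtx': array([[481.48572178,   0.        , 251.00639809],
       [  0.        , 481.48572178, 186.74162136],
       [  0.        ,   0.        ,   1.        ]]), 'distortion': array([-0.20331616,  0.        ,  0.        ,  0.        ,  0.        ]), 'R': array([[ 0.00571971, -0.99992559,  0.01077473],
       [-0.98219768, -0.00764081, -0.1876948 ],
       [ 0.18776316, -0.00950935, -0.9821683 ]]), 't': array([ 100.65889247,  529.05938448, 1059.94342127])}
```

View pics/scene0.png

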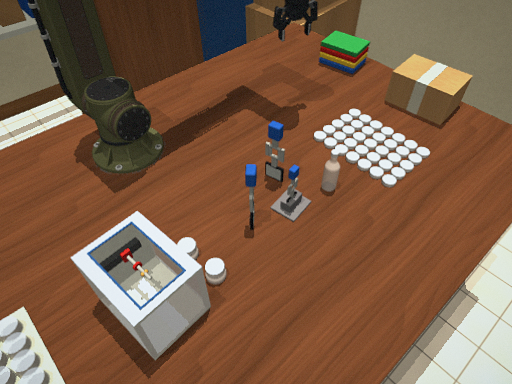

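View pics/top0.png

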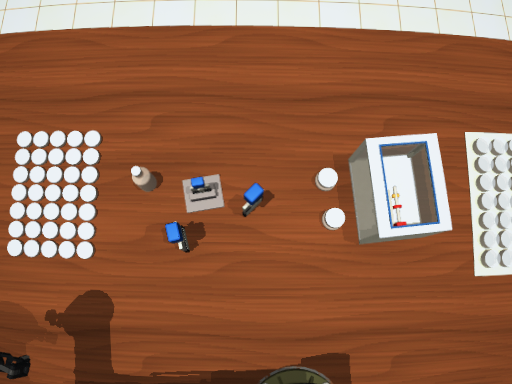

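The scene view shows three blue-handled mirrors. The one in the grey stand is at (293,173) and two decoys are at (275,130) and (251,175). The cabinet's hook has a red collar and its tip points away from the robot. In the top view the stand is at (203,192), the cabinet opening at (410,187), and the jars at (326,179) and (333,218). I'll enlarge the stand and cabinet areas.

```bash
cat > h.py <<'E'
import cv2,numpy as np
from bench import telemetry, viewer
def ray(n,p,m=None):
    m=m or viewer.camera_model(n)
    u=cv2.undistortPoints(np.array([[p]],float),m["mtx"],m["distortion"])[0,0]
    return -m["R"].T@m["t"], m["R"].T@np.array([u[0],u[1],1])
def onz(n,p,z,m=None):
    c,d=ray(n,p,m); return c+d*(z-c[2])/d[2]
def tri(a,b):
    A=np.zeros((3,3));v=np.zeros(3);L=[]
    for c,d in(a,b):
        d=d/np.linalg.norm(d);P=np.eye(3)-np.outer(d,d);A+=P;v+=P@c;L.append((P,c))
    x=np.linalg.solve(A,v);return x,[np.linalg.norm(P@(x-c)) for P,c in L]
def proj(n,X,m=None):
    m=m or viewer.camera_model(n)
    return cv2.projectPoints(np.array(X,float).reshape(-1,1,3),cv2.Rodrigues(m["R"])[0],m["t"],m["mtx"],m["distortion"])[0][:,0]
def blue(im):
    h=cv2.cvtColor(im,cv2.COLOR_BGR2HSV);return cv2.inRange(h,(100,110,50),(130,255,255))
E
python3 - <<'E'
from h import *
t=cv2.imread("pics/top0.png");s=cv2.imread("pics/scene0.png")
r=lambda im,x,y,w,h:cv2.resize(im[y:y+h,x:x+w],(400,300),interpolation=cv2.INTER_CUBIC)
cv2.imwrite("pics/z.png",np.vstack([np.hstack([r(t,150,150,120,90),r(t,345,125,120,120*3//4+30)]),np.hstack([r(s,235,115,120,90),r(s,70,200,160,120)])]))
for n,im in(("top",t),("scene",s)):
    k,l,st,c=cv2.connectedComponentsWithStats(blue(im))
    for i in range(1,k):
        if st[i,4]>15: print(n,st[i],c[i].round(1))
E
```

```text
top [379 141  61  87 412] [409.9 184.2]
top [191 177  13  12 124] [197.1 182.1]
top [244 183  20  22 263] [253.4 193.3]
top [165 222  18  21 280] [173.6 232. ]
scene [ 18   0  17  18 128] [25.7  7. ]
scene [ 197    0   56   61 2330] [222.2  25. ]
scene [319  58  47  16 224] [341.   65.3]
scene [269 121  15  20 236] [275.5 130.2]
scene [245 164  11  23 223] [250.4 174.7]
scene [289 165  10  15 116] [293.4 171.8]
scene [ 87 222  99  88 437] [136.  264.1]
```

View pics/z.png

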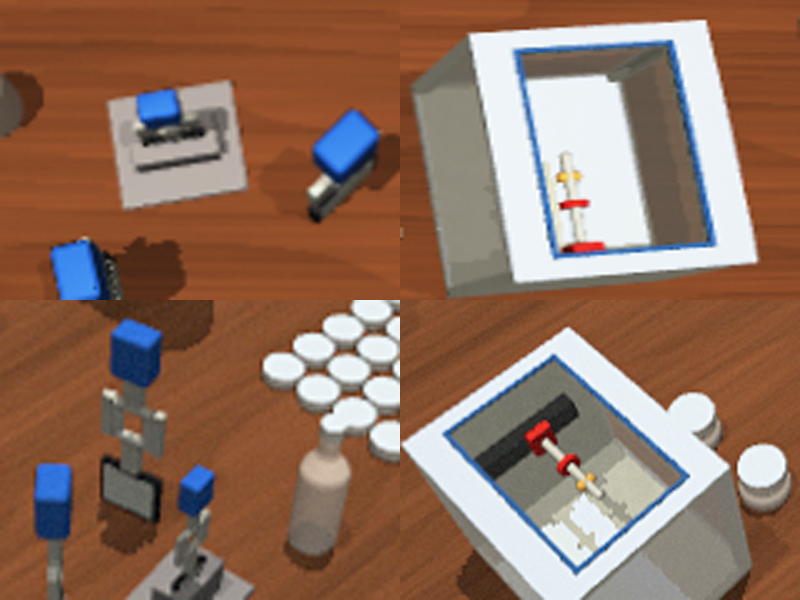

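The stand mirror's grip is a small block with its long side about along world y. The cabinet's hook points to about +x, with the collar and balls visible. Next I'll triangulate everything.

```bash
cat > m.py <<'E'
from h import *
t=cv2.imread("pics/top0.png");s=cv2.imread("pics/scene0.png")
B={"top":[(197.1,182.1),(253.4,193.3),(173.6,232)],"scene":[(293.4,171.8),(250.4,174.7),(275.5,130.2)]}
for a,b in zip(B["top"],B["scene"]): print("grip",*[np.round(v,1) for v in tri(ray("top",a),ray("scene",b))])
def quad(n,im,x0,y0,x1,y1):
    m=blue(im);q=np.zeros_like(m);q[y0:y1,x0:x1]=m[y0:y1,x0:x1]
    pts=np.column_stack(np.nonzero(q)[::-1]).astype(float)
    P=np.array([onz(n,p,180)[:2] for p in pts]).astype(np.float32)
    hull=cv2.convexHull(P); return P,cv2.minAreaRect(hull)
for n,im,w in(("top",t,(370,130,450,240)),("scene",s,(80,210,195,320))):
    P,r=quad(n,im,*w);print(n,"open",r)
# stand mirror grip: outline in top on plane z~150
m=blue(t)[170:192,185:210]
P=np.array([onz("top",(x+185,y+170),150)[:2] for y,x in np.argwhere(m)]).astype(np.float32)
print("block",cv2.minAreaRect(P))
# stand plate: grey low saturation
h=cv2.cvtColor(t,cv2.COLOR_BGR2HSV);g=cv2.inRange(h,(0,0,90),(180,75,255))[165:220,178:230]
k,l,st,c=cv2.connectedComponentsWithStats(g);i=1+st[1:,4].argmax();print(st[i])
P=np.array([onz("top",(x+178,y+165),6)[:2] for y,x in np.argwhere(l==i)]).astype(np.float32)
print("stand",cv2.minAreaRect(P))
# red & ball in cabinet
for n,im,w in(("top",t,(380,140,440,232)),("scene",s,(90,215,190,310))):
    h=cv2.cvtColor(im,cv2.COLOR_BGR2HSV)
    red=cv2.inRange(h,(0,170,80),(6,255,255))|cv2.inRange(h,(172,170,80),(180,255,255));br=cv2.inRange(h,(12,120,120),(28,255,255))
    for nm,mm in(("red",red),("brass",br)):
        z=np.zeros_like(mm);z[w[1]:w[3],w[0]:w[2]]=mm[w[1]:w[3],w[0]:w[2]]
        k,l,st,c=cv2.connectedComponentsWithStats(z)
        print(n,nm,[(st[i,4],c[i].round(1).tolist(),onz(n,c[i],110).round(1).tolist()) for i in range(1,k) if st[i,4]>3])
E
python3 m.py
```

```text
grip [521.2 219.8 134.2] [0.3 0.3]
grip [489.4 100.5 182.5] [0.1 0.1]
grip [409.9 259.9 181.9] [0.2 0.2]
top open ((513.3927001953125, -224.7020263671875), (177.41952514648438, 107.67001342773438), 5.486682415008545)
scene open ((512.6651000976562, -224.03553771972656), (178.18409729003906, 107.45671081542969), 5.605196475982666)
block ((517.6155395507812, 218.43495178222656), (22.73847007751465, 25.54876708984375), 11.955564498901367)
[  4   9  42  39 992]
stand ((520.5133056640625, 219.1608428955078), (80.52324676513672, 90.24290466308594), 10.077653884887695)
top red [(np.int32(17), [396.5, 205.9], [476.1, -217.0, 110.0]), (np.int32(35), [400.0, 223.4], [437.3, -223.4, 110.0])]
top brass [(np.int32(10), [393.2, 195.5], [499.5, -210.5, 110.0]), (np.int32(6), [397.5, 195.0], [500.7, -220.6, 110.0])]
scene red [(np.int32(90), [125.4, 254.1], [432.3, -221.5, 110.0]), (np.int32(36), [136.4, 265.1], [473.6, -218.0, 110.0])]
scene brass [(np.int32(4), [149.5, 215.8], [374.9, -124.8, 110.0]), (np.int32(4), [158.8, 215.8], [389.9, -108.5, 110.0]), (np.int32(5), [169.0, 215.2], [405.2, -89.
[... 844 characters left out ...]
4), [169.5, 231.8], [447.5, -115.8, 110.0]), (np.int32(5), [174.4, 228.0], [445.9, -101.3, 110.0]), (np.int32(6), [94.8, 229.7], [324.7, -240.2, 110.0]), (np.int32(7), [100.0, 231.4], [337.5, -233.7, 110.0]), (np.int32(7), [188.6, 230.0], [473.1, -80.2, 110.0]), (np.int32(8), [177.0, 232.0], [459.6, -103.3, 110.0]), (np.int32(6), [91.0, 234.5], [331.6, -253.0, 110.0]), (np.int32(8), [94.9, 234.2], [336.9, -246.1, 110.0]), (np.int32(5), [170.2, 235.8], [458.0, -121.0, 110.0]), (np.int32(4), [187.5, 235.0], [483.1, -90.3, 110.0]), (np.int32(9), [145.9, 270.4], [498.9, -209.8, 110.0]), (np.int32(11), [141.9, 273.6], [499.9, -220.1, 110.0]), (np.int32(10), [94.4, 297.0], [481.3, -318.9, 110.0])]
```

```bash
python3 -m pendant '[[[0,0.0368,0.0205,0,0,0,0],[0,0.0368,0.0205,0,0,0,0],[0,0.0368,0.0205,0,0,0,0],[0,0.0368,0.0205,0,0,0,0],[0,0.0368,0.0205,0,0,0,0],[0,0.0368,0.0205,0,0,0,0],[0,0.0368,0.0205,0,0,0,0],[0,0.0368,0.0205,0,0,0,0],[0,0.0368,0.0205,0,0,0,0],[0,0.0368,0.0205,0,0,0,0],[0,0.0368,0.0205,0,0,0,0],[0,0.0368,0.0205,0,0,0,0],[0,0,0,0,0,0,8],[0,0,0,0,0,0,8],[0,0,0,0,0,0,8],[0,0,0,0,0,0,8],[0,0,0,0,0,0,8],[0,0,0,0,0,0,8],[0,0,0,0,0,0,8],[0,0,0,0,0,0,8]]]'
python3 -m pendant '[[[0,0,0,0,0,0,0],[0,0,0,0,0,0,0],[0,0,0,0,0,0,0]]]'
python3 - <<'E'
from h import *
s=telemetry.read_state();print(s["tcp_pos"],s["tool_rot"])
m=viewer.camera_model("wrist");im=viewer.camera("wrist")[:,:,::-1];cv2.imwrite("pics/w1.png",im)
print(m)
k,l,st,c=cv2.connectedComponentsWithStats(blue(im))
for i in range(1,k):
    if st[i,4]>50:
        P=np.array([onz("wrist",(x,y),150,m)[:2] for y,x in np.argwhere(l==i)]).astype(np.float32);print(st[i],cv2.minAreaRect(P))
E
```

```text
time_s: 2.6
tcp_pos: [521.3, 219.8, 230.8]
tool_rot: [2.404, -2.021, -0.001]
force: [0.5, 0.3, 0.4]
finger_gap: 0.999
finger_force: 0.0
time_s: 2.98
tcp_pos: [521.5, 219.8, 231.2]
tool_rot: [2.41, -2.015, 0.0]
force: [0.9, -0.5, -0.1]
finger_gap: 0.998
finger_force: 0.0
[521.48437271 219.79643503 231.20242792] [ 2.41035831e+00 -2.01451339e+00  3.75038732e-05]
{'mtx': array([[276.93461195,   0.        , 253.72210742],
       [  0.        , 276.93461195, 184.87288156],
       [  0.        ,   0.        ,   1.        ]]), 'distortion': array([-0.05263899,  0.        ,  0.        ,  0.        ,  0.        ]), 'R': array([[-9.83936832e-01, -1.78516845e-01,  2.14215582e-04],
       [-1.68573793e-01,  9.29526955e-01,  3.27967250e-01],
       [-5.87467979e-02,  3.22662946e-01, -9.44689069e-01]]), 't': array([ 551.50057446, -160.04549056,  341.89399242])}
[ 303    4   74   77 3616] ((478.4469299316406, 95.05290222167969), (42.54542541503906, 46.83708953857422), 45.39139938354492)
[244 169  21  36 681] ((521.1734008789062, 215.64224243164062), (17.3075008392334, 32.06804656982422), 10.27772045135498)
[ 354  246   56   51 1249] ((376.634033203125, 274.8201904296875), (24.900867462158203, 85.07349395751953), 52.176116943359375)
```

View pics/w1.png

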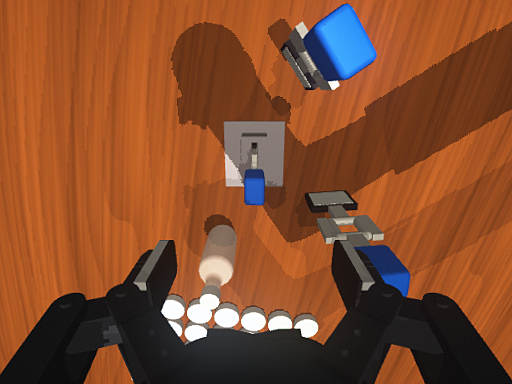

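The wrist view confirms the target: the block is at pixel (254,187), 17.3 mm wide, yaw 10.3°, centred at x 521.2. I'll descend and close.

```bash
python3 -m pendant '[[[0,0,0,0.02,0,0,0],[0,0,0,0.02,0,0,0],[0,0,0,0.02,0,0,0],[0,0,0,0.02,0,0,0],[0,0,0,0.015,0,0,0],[0,0,0,0.01,0,0,0],[0,0,0,0.006,0,0,0],[0,0,0,0,0,0,0],[0.3,0,0,0,0,0,0],[0.5,0,0,0,0,0,0],[0.6,0,0,0,0,0,0],[0.7,0,0,0,0,0,0],[0.8,0,0,0,0,0,0],[1,0,0,0,0,0,0],[1,0,0,0,0,0,0],[1,0,0,0,0,0,0],[1,0,0,0,0,0,0],[1,0,0,0,0,0,0]]]'
```

```text
time_s: 5.28
tcp_pos: [521.6, 219.9, 120.5]
tool_rot: [-2.409, 2.016, -0.0]
force: [-0.1, 0.6, 1.8]
finger_gap: 0.198
finger_force: 59.7
```

```bash
python3 -m pendant '[[[1,0,0,-0.005,0,0,0],[1,0,0,-0.01,0,0,0],[1,0,0,-0.015,0,0,0],[1,0,0,-0.015,0,0,0],[1,0,0,-0.02,0,0,0],[1,0,0,-0.02,0,0,0],[1,0,0,-0.02,0,0,0],[1,0,0,-0.02,0,0,0],[1,0,0,-0.02,0,0,0],[1,0,0,-0.02,0,0,0],[1,0,0,-0.02,0,0,0],[1,0,0,-0.02,0,0,0],[1,0,0,-0.02,0,0,0],[1,0,0,-0.01,0,0,0],[1,0,0,0,0,0,0],[1,0,0,0,0,0,0],[1,0,0,0,0,0,0]]]'
python3 - <<'E'
from h import *
s=telemetry.read_state();print(s["tcp_pos"],s["tool_rot"],s["force"])
for n in("top","scene"):
    im=viewer.camera(n)[:,:,::-1].copy();cv2.imwrite(f"pics/{n}1.png",im)
    k,l,st,c=cv2.connectedComponentsWithStats(blue(im))
    print(n,[(st[i].tolist(),c[i].round(1).tolist()) for i in range(1,k) if st[i,4]>30],proj(n,s["tcp_pos"]+[0,0,14]))
s1=cv2.imread("pics/scene1.png");p=proj("scene",s["tcp_pos"]-[0,0,60])[0].astype(int)
c=s1[max(p[1]-75,0):p[1]+75,p[0]-100:p[0]+100];cv2.imwrite("pics/zs1.png",cv2.resize(c,None,fx=4,fy=4,interpolation=cv2.INTER_CUBIC))
E
```

```text
time_s: 7.4
tcp_pos: [521.3, 219.8, 354.4]
tool_rot: [2.408, -2.015, -0.0]
force: [-0.1, -0.1, -0.8]
finger_gap: 0.201
finger_force: 59.3
[521.34896891 219.79556144 354.41126141] [ 2.40800242e+00 -2.01536640e+00 -4.94046801e-04] [-0.07644594 -0.1116479  -0.79162373]
top [([379, 141, 61, 87, 413], [410.0, 184.3]), ([244, 183, 20, 22, 261], [253.4, 193.3]), ([165, 222, 18, 21, 279], [173.6, 232.1])] [[183.31791785 154.25379219]]
scene [([18, 0, 35, 18, 446], [35.6, 6.9]), ([197, 0, 56, 61, 2333], [222.1, 25.0]), ([325, 58, 41, 16, 180], [345.1, 66.1]), ([295, 86, 9, 19, 122], [298.6, 94.5]), ([268, 121, 15, 20, 234], [275.3, 130.5]), ([245, 164, 11, 23, 229], [250.4, 174.8]), ([87, 222, 99, 87, 442], [135.8, 263.8])] [[300.64635784  94.54539026]]
```

View pics/zs1.png

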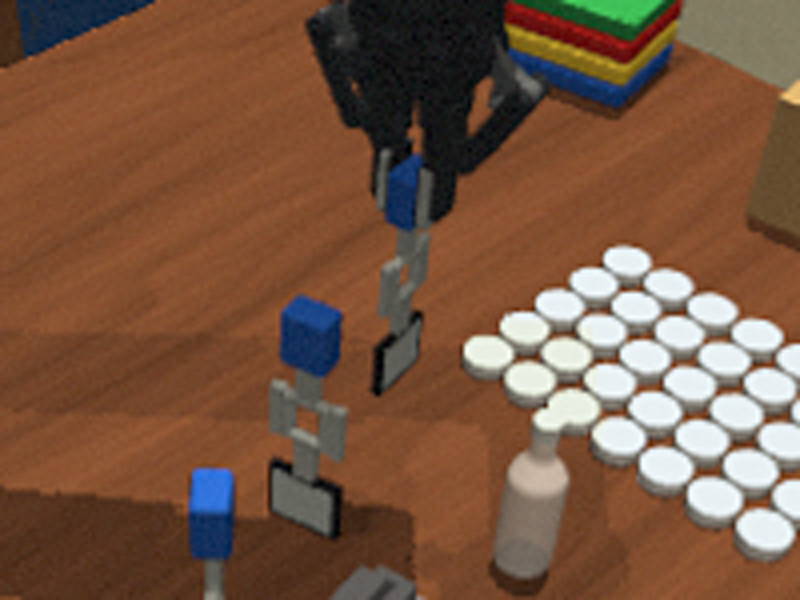

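The mirror hangs upright between the pads at crop (405,200), free of the stand. I'll carry it to above the opening and look at the hook with the wrist camera.

```bash
python3 -m pendant '[[[1,0,0,0,0,0,4.65],[1,0.0155,0.0004,0,0,0,0],[1,0.031,0.0004,0,0,0,0],[1,0.031,0.0004,0,0,0,0],[1,0.031,0.0004,0,0,0,0],[1,0.031,0.0004,0,0,0,0],[1,0.031,0.0004,0,0,0,0],[1,0.031,0.0004,0,0,0,0],[1,0.031,0.0004,0,0,0,0],[1,0.031,0.0004,0,0,0,0],[1,0.031,0.0004,0,0,0,0],[1,0.031,0.0004,0,0,0,0],[1,0.031,0.0004,0,0,0,0],[1,0.031,0.0004,0,0,0,0],[1,0.031,0.0004,0,0,0,0],[1,0.0125,0.0004,0,0,0,0],[1,0,0,0,0,0,0],[1,0,0,0,0,0,0],[1,0,0,0,0,0,0]]]'
python3 - <<'E'
from h import *
s=telemetry.read_state();print(s["tcp_pos"],s["tool_rot"],s["force"])
m=viewer.camera_model("wrist");im=viewer.camera("wrist")[:,:,::-1].copy();cv2.imwrite("pics/w2.png",im)
c,si=np.cos(np.radians(5.5)),np.sin(np.radians(5.5));R=np.array([[c,-si],[si,c]]);O=np.array([433.4,-232.1])
k,l,st,ce=cv2.connectedComponentsWithStats(blue(im))
i=1+st[1:,4].argmax();print(st[1:])
P=np.array([onz("wrist",(x,y),180,m)[:2] for y,x in np.argwhere(l==i)]).astype(np.float32);print(cv2.minAreaRect(P))
h=cv2.cvtColor(im,cv2.COLOR_BGR2HSV)
red=cv2.inRange(h,(0,150,60),(6,255,255))|cv2.inRange(h,(172,150,60),(180,255,255));br=cv2.inRange(h,(14,150,130),(28,255,255))
for n,mm in(("red",red),("br",br)):
    k,l,st,ce=cv2.connectedComponentsWithStats(mm)
    for i in range(1,k):
        if st[i,4]>12:
            X=onz("wrist",ce[i],110,m)[:2];print(n,st[i],ce[i].round(1),X.round(1),(R.T@(X-O)).round(1))
E
```

```text
time_s: 9.88
tcp_pos: [556.8, -209.0, 355.6]
tool_rot: [-2.327, 2.111, -0.001]
force: [-0.5, 0.7, -1.3]
finger_gap: 0.2
finger_force: 59.2
[ 556.80525233 -208.95651768  355.59216869] [-2.32651173e+00  2.11075731e+00 -5.16744996e-04] [-0.48914221  0.71478308 -1.31238654]
[[ 215  109  158   90 1428]
 [ 236  222   36   70 2294]]
((543.2760620117188, -77.63081359863281), (47.509281158447266, 109.56951904296875), 5.994329929351807)
red [334 143  12  19 129] [340.7 152.5] [ 431.3 -219.5] [-0.9 12.8]
red [309 145   6  14  65] [311.8 151.6] [ 473.2 -216.6] [41.1 11.6]
br [291 146   6   5  23] [293.6 148.2] [ 499.9 -218.8] [67.4  6.8]
br [291 154   6   4  19] [293.2 155.3] [ 499.  -208.5] [67.6 17.2]
```

View pics/w2.png

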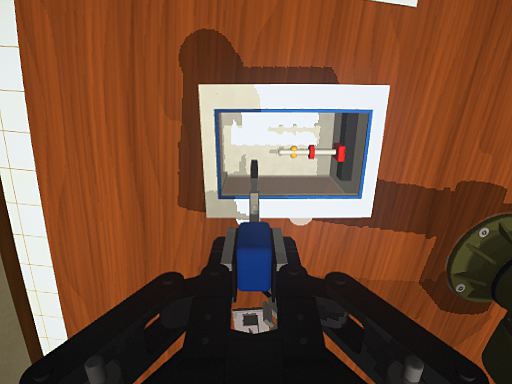

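The wrist view shows the head at (254,170). The bar lies along row 152, with the balls at (293,148) and (293,155) and the collar at (312,152). That puts the hook at rail y of about +11 mm, and the TCP is already at 11.2. I'll check the opening against this view and then descend.

```bash
python3 - <<'E'
from h import *
im=cv2.imread("pics/w2.png");m=viewer.camera_model("wrist");l=blue(im)
P=np.array([onz("wrist",(x,y),180,m)[:2] for y,x in np.argwhere(l) if y<205]).astype(np.float32);print(cv2.minAreaRect(P))
E
python3 -m pendant '[[[1,0,0,0.01,0,0,0],[1,0,0,0.02,0,0,0],[1,0,0,0.02,0,0,0],[1,0,0,0.02,0,0,0],[1,0,0,0.015,0,0,0],[1,0,0,0,0,0,0],[1,0,0,0,0,0,0]]]'
```

```text
((512.2058715820312, -223.23101806640625), (179.0500030517578, 107.90982055664062), 5.590662956237793)
time_s: 10.8
tcp_pos: [556.9, -209.9, 271.3]
tool_rot: [-2.325, 2.112, -0.002]
force: [-0.2, -0.2, -1.5]
finger_gap: 0.2
finger_force: 59.2
```

```bash
python3 -m pendant '[[[1,0,0,0.01,0,0,0],[1,0,0,0.015,0,0,0],[1,0,0,0.015,0,0,0],[1,0,0,0.015,0,0,0],[1,0,0,0.015,0,0,0],[1,0,0,0.015,0,0,0],[1,0,0,0.015,0,0,0],[1,0,0,0.012,0,0,0],[1,0,0,0.0095,0,0,0],[1,0,0,0,0,0,0],[1,0,0,0,0,0,0],[1,0,0,0,0,0,0]]]'
python3 - <<'E'
from h import *
s=telemetry.read_state();print(s["tcp_pos"],s["tool_rot"],s["force"])
ims=[]
for n,w in(("scene",(70,160,160,120)),("top",(345,125,120,90)),("wrist",(150,80,240,180))):
    im=viewer.camera(n)[:,:,::-1].copy();cv2.imwrite(f"pics/{n}3.png",im)
    x,y,a,b=w;ims.append(cv2.resize(im[y:y+b,x:x+a],(400,300),interpolation=cv2.INTER_CUBIC))
cv2.imwrite("pics/z3.png",np.vstack([np.hstack(ims[:2]),np.hstack([ims[2],ims[2]*0])]))
E
```

```text
time_s: 12.3
tcp_pos: [557.1, -209.9, 149.6]
tool_rot: [-2.325, 2.112, -0.002]
force: [-0.5, -0.2, -1.2]
finger_gap: 0.2
finger_force: 59.2
[ 557.07496489 -209.85416029  149.57431697] [-2.32488738e+00  2.11216500e+00 -1.65591880e-03] [-0.47985501 -0.22900116 -1.15087977]
```

View pics/z3.png

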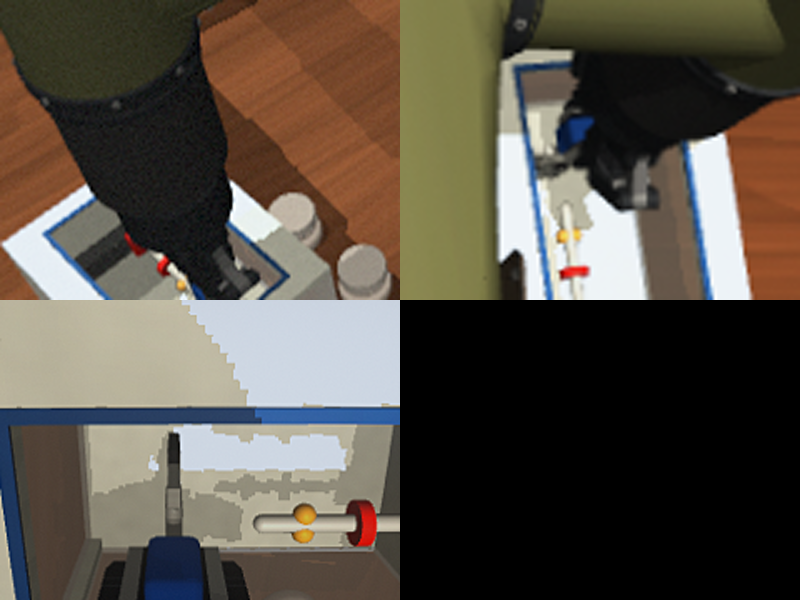

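The mirror is inside, clear all round. In the wrist crop the bar tip is at (258,523), the balls at (304,515) and (304,535), and the plate edge at (174,505). Now I'll measure the hook relative to the TCP.

```bash
python3 - <<'E'
from h import *
im=cv2.imread("pics/wrist3.png");m=viewer.camera_model("wrist");s=telemetry.read_state();T=s["tcp_pos"]
c,si=np.cos(np.radians(5.5)),np.sin(np.radians(5.5));R=np.array([[c,-si],[si,c]])
h=cv2.cvtColor(im,cv2.COLOR_BGR2HSV)
red=cv2.inRange(h,(0,150,60),(6,255,255))|cv2.inRange(h,(172,150,60),(180,255,255));br=cv2.inRange(h,(12,140,110),(28,255,255))
for n,mm in(("red",red),("br",br)):
    k,l,st,ce=cv2.connectedComponentsWithStats(mm)
    for i in range(1,k):
        if st[i,4]>30 and 280<ce[i][0]<420 and 180<ce[i][1]<250:
            X=onz("wrist",ce[i],110,m)[:2];print(n,st[i],ce[i].round(1),(R.T@(X-T[:2])).round(1))
# plate outer edge, expected eye & plate pts in image
f=lambda x,y,z: T+np.r_[R@[x,y],z]
print(proj("wrist",[f(0,-21,-40.5),f(0,21,-40.5),f(0,21,-56),f(0,21,-78),f(0,21,-24),f(0,21,-114)],m).round(1))
print(proj("wrist",[f(0,13,29.5),f(0,-13,29.5)],m))
b=blue(im);y,x=np.nonzero(b[215:,230:280]);print("blk rows",y.min()+215,y.max()+215,x.min()+230,x.max()+230)
g=im[140:230,254];print([int(v) for v in g.mean(1)])
E
```

```text
red [358 201  18  27 276] [368.9 212.9] [-85.3   1.2]
br [327 204  13  11 109] [332.9 208.7] [-58.3  -2.2]
br [326 218  12   8  76] [331.7 221.2] [-58.4   7.9]
[[252.6 183.6]
 [252.6 236.2]
 [252.7 226.6]
 [252.8 214.9]
 [252.5 248. ]
 [252.9 199.5]]
[[252.04940039 291.09757202]
 [251.97743618 247.02721278]]
blk rows 222 290 237 271
[172, 171, 174, 183, 121, 52, 67, 69, 69, 69, 68, 67, 64, 56, 124, 167, 203, 218, 224, 149, 38, 28, 34, 35, 35, 35, 33, 35, 35, 34, 37, 38, 38, 38, 37, 36, 35, 32, 58, 67, 66, 66, 64, 64, 66, 65, 65, 62, 64, 66, 63, 63, 57, 106, 123, 118, 114, 114, 114, 117, 117, 114, 115, 117, 108, 100, 126, 129, 117, 116, 119, 101, 90, 96, 76, 57, 56, 56, 56, 57, 58, 48, 40, 38, 38, 41, 38, 40, 39, 40]
```

```bash
python3 - <<'E'
from h import *
m=viewer.camera_model("wrist");T=telemetry.read_state()["tcp_pos"]
c,si=np.cos(np.radians(5.5)),np.sin(np.radians(5.5));R=np.array([[c,-si],[si,c]])
f=lambda x,y,z: T+np.r_[R@[x,y],z]
for y in(-22,-21,-20):print(y,[proj("wrist",[f(0,y,z)],m)[0].round(1).tolist()[1] for z in(-114.5,-78.5,-56.5,-24.5)])
print("far edge z180", [proj("wrist",[np.r_[np.array([512.9,-224.2])+R@[30,y],180]],m)[0].round(1).tolist() for y in(-50,-54)])
im=cv2.imread("pics/wrist3.png");cv2.imwrite("pics/z4.png",cv2.resize(im[130:250,215:375],(800,600),interpolation=cv2.INTER_CUBIC))
E
```

```text
-22 [157.6, 167.7, 175.5, 190.1]
-21 [158.6, 168.9, 176.8, 191.6]
-20 [159.6, 170.0, 178.0, 193.0]
far edge z180 [[288.3, 150.2], [288.7, 140.6]]
```

View pics/z4.png

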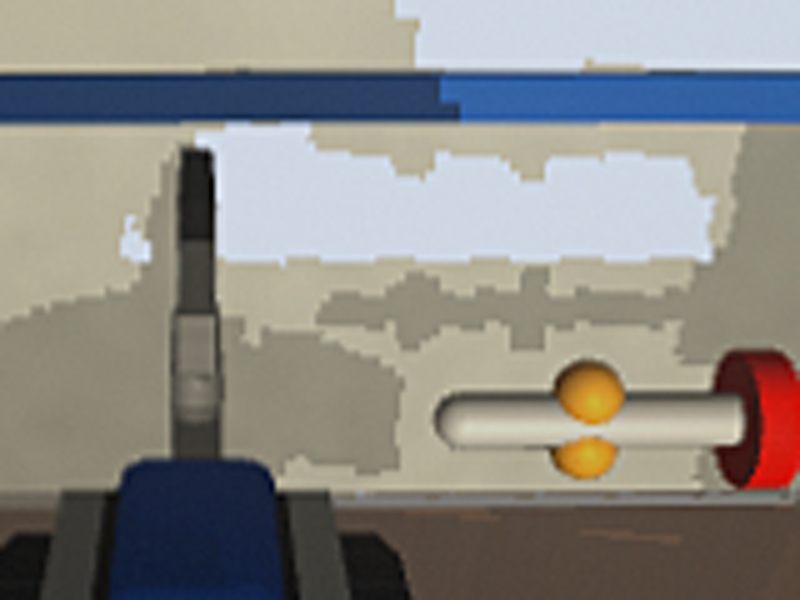

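The plate looks to be about 1.1 mm on the −y side of the bar, so I'll shift 1 mm to rail +y. Then I'll advance to the tip.

```bash
python3 -m pendant '[[[1,-0.001,0,0,0,0,0],[1,0,0.005,0,0,0,0],[1,0,0.007,0,0,0,0],[1,0,0.007,0,0,0,0],[1,0,0.006,0,0,0,0],[1,0,0.002,0,0,0,0],[1,0,0.001,0,0,0,0],[1,0,0.001,0,0,0,0],[1,0,0.001,0,0,0,0],[1,0,0.001,0,0,0,0],[1,0,0.001,0,0,0,0],[1,0,0,0,0,0,0]]]'
python3 -m pendant '[[[1,0,0.001,0,0,0,0],[1,0,0.001,0,0,0,0],[1,0,0.001,0,0,0,0],[1,0,0,0,0,0,0]]]'
```

```text
time_s: 13.95
tcp_pos: [524.8, -211.8, 148.9]
tool_rot: [2.325, -2.112, 0.0]
force: [0.4, -0.2, -1.4]
finger_gap: 0.199
finger_force: 59.2
time_s: 14.45
tcp_pos: [521.8, -212.2, 148.9]
tool_rot: [2.325, -2.113, 0.0]
force: [0.4, -0.4, -1.3]
finger_gap: 0.204
finger_force: 59.2
```

```bash
python3 -m pendant '[[[1,0,0.001,0,0,0,0],[1,0,0.001,0,0,0,0],[1,0,0.001,0,0,0,0],[1,0,0,0,0,0,0]]]'
python3 -m pendant '[[[1,0,0.001,0,0,0,0],[1,0,0.001,0,0,0,0],[1,0,0.001,0,0,0,0],[1,0,0,0,0,0,0]]]'
```

```text
time_s: 14.95
tcp_pos: [518.8, -212.4, 148.9]
tool_rot: [2.325, -2.113, 0.0]
force: [-0.1, 0.5, -1.5]
finger_gap: 0.2
finger_force: 59.2
time_s: 15.45
tcp_pos: [515.8, -212.7, 148.9]
tool_rot: [2.325, -2.112, 0.0]
force: [-0.6, -0.1, -1.4]
finger_gap: 0.199
finger_force: 59.2
```

```bash
python3 - <<'E'
from h import *
im=viewer.camera("wrist")[:,:,::-1].copy();cv2.imwrite("pics/wrist5.png",im);cv2.imwrite("pics/z5.png",cv2.resize(im[130:250,215:375],(800,600),interpolation=cv2.INTER_CUBIC))
E
```

```text
(no output)
```

View pics/z5.png

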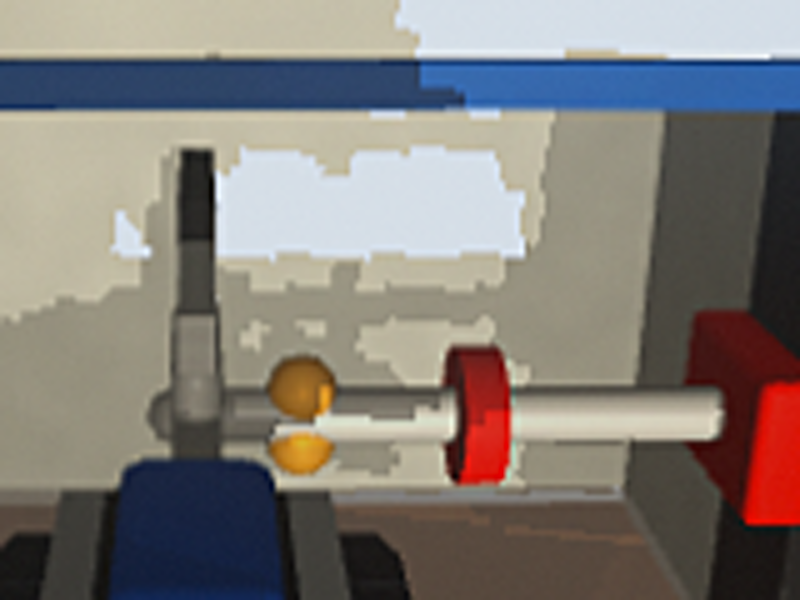

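The bar tip shows at (155,415), behind the plate, so the eye is threaded without contact. Now I'll feel for both sides in y to centre it.

```bash
python3 -m pendant '[[[1,-0.0005,0,0,0,0,0],[1,-0.0005,0,0,0,0,0],[1,-0.0005,0,0,0,0,0],[1,-0.0005,0,0,0,0,0],[1,0,0,0,0,0,0],[1,0,0,0,0,0,0]]]'
python3 -m pendant '[[[1,-0.0005,0,0,0,0,0],[1,-0.0005,0,0,0,0,0],[1,0,0,0,0,0,0],[1,0,0,0,0,0,0]]]'
```

```text
time_s: 16.25
tcp_pos: [515.7, -210.7, 148.9]
tool_rot: [2.325, -2.112, 0.0]
force: [-0.2, -1.0, -2.1]
finger_gap: 0.202
finger_force: 59.2
time_s: 16.75
tcp_pos: [515.6, -209.8, 148.9]
tool_rot: [2.325, -2.112, 0.0]
force: [0.2, -1.4, -1.0]
finger_gap: 0.2
finger_force: 59.2
```

```bash
python3 -m pendant '[[[1,-0.0005,0,0,0,0,0],[1,-0.0005,0,0,0,0,0],[1,0,0,0,0,0,0],[1,0,0,0,0,0,0]]]'
python3 -c "
from h import *
s=telemetry.read_state();print(s['force'],s['wrist_torque'])"
```

```text
time_s: 17.25
tcp_pos: [515.5, -209.1, 148.9]
tool_rot: [2.325, -2.112, 0.001]
force: [0.6, -4.8, -2.1]
finger_gap: 0.202
finger_force: 59.1
[ 0.63546887 -4.81412668 -2.07586839] [-1.89386679 -0.39377221  0.00674577]
```

```bash
python3 -m pendant '[[[1,0.001,0,0,0,0,0],[1,0.001,0,0,0,0,0],[1,0.001,0,0,0,0,0],[1,0.001,0,0,0,0,0],[1,0.001,0,0,0,0,0],[1,0.001,0,0,0,0,0],[1,0,0,0,0,0,0],[1,0,0,0,0,0,0]]]'
python3 -m pendant '[[[1,0.0005,0,0,0,0,0],[1,0.0005,0,0,0,0,0],[1,0,0,0,0,0,0],[1,0,0,0,0,0,0]]]'
```

```text
time_s: 18.25
tcp_pos: [516.0, -214.7, 148.8]
tool_rot: [2.325, -2.112, -0.0]
force: [-0.3, -0.3, -0.0]
finger_gap: 0.201
finger_force: 59.2
time_s: 18.75
tcp_pos: [516.2, -215.7, 148.9]
tool_rot: [2.325, -2.112, 0.0]
force: [-0.1, 0.0, -1.3]
finger_gap: 0.202
finger_force: 59.2
```

```bash
python3 -m pendant '[[[1,0.0005,0,0,0,0,0],[1,0.0005,0,0,0,0,0],[1,0,0,0,0,0,0],[1,0,0,0,0,0,0]]]'
python3 -m pendant '[[[1,0.0003,0,0,0,0,0],[1,0.0003,0,0,0,0,0],[1,0,0,0,0,0,0],[1,0,0,0,0,0,0]]]'
```

```text
time_s: 19.25
tcp_pos: [516.3, -216.5, 148.8]
tool_rot: [-2.325, 2.112, 0.0]
force: [0.4, 1.0, -1.7]
finger_gap: 0.2
finger_force: 59.2
time_s: 19.75
tcp_pos: [516.3, -217.0, 148.8]
tool_rot: [-2.325, 2.112, 0.0]
force: [-1.9, 3.5, -0.2]
finger_gap: 0.201
finger_force: 59.3
```

The free play is symmetric about TCP y of about −213.0. I'll return to that centre and push on past the balls.

```bash
python3 -m pendant '[[[1,-0.002,0,0,0,0,0],[1,-0.0022,0,0,0,0,0],[1,0,0.0015,0,0,0,0],[1,0,0.0015,0,0,0,0],[1,0,0.0015,0,0,0,0],[1,0,0.001,0,0,0,0],[1,0,0,0,0,0,0]]]'
python3 -m pendant '[[[1,0,0.001,0,0,0,0],[1,0,0.001,0,0,0,0],[1,0,0.001,0,0,0,0],[1,0,0,0,0,0,0]]]'
```

```text
time_s: 20.62
tcp_pos: [510.4, -213.7, 148.9]
tool_rot: [2.325, -2.113, 0.0]
force: [1.0, 0.3, -1.5]
finger_gap: 0.202
finger_force: 59.3
time_s: 21.12
tcp_pos: [507.4, -213.9, 148.9]
tool_rot: [2.325, -2.112, 0.0]
force: [-0.9, -0.2, -1.3]
finger_gap: 0.204
finger_force: 59.3
```

```bash
python3 -m pendant '[[[1,0,0.001,0,0,0,0],[1,0,0.001,0,0,0,0],[1,0,0,0,0,0,0]]]'
python3 -m pendant '[[[1,0,0.001,0,0,0,0],[1,0,0.001,0,0,0,0],[1,0,0,0,0,0,0]]]'
```

```text
time_s: 21.5
tcp_pos: [505.8, -214.0, 149.0]
tool_rot: [-2.325, 2.112, -0.001]
force: [1.5, 0.2, -1.6]
finger_gap: 0.202
finger_force: 59.1
time_s: 21.88
tcp_pos: [504.9, -214.0, 149.2]
tool_rot: [-2.324, 2.11, -0.004]
force: [7.0, 0.5, -2.6]
finger_gap: 0.198
finger_force: 59.1
```

```bash
python3 -m pendant '[[[1,0,0.0005,0,0,0,0],[1,0,0.0005,0,0,0,0],[1,0,0,0,0,0,0]]]'
python3 -m pendant '[[[1,0,0.0005,0,0,0,0],[1,0,0.0005,0,0,0,0],[1,0,0,0,0,0,0]]]'
```

```text
time_s: 22.25
tcp_pos: [504.3, -214.0, 149.4]
tool_rot: [-2.323, 2.11, -0.005]
force: [8.3, -0.1, -1.7]
finger_gap: 0.201
finger_force: 59.1
time_s: 22.62
tcp_pos: [503.1, -214.2, 149.6]
tool_rot: [-2.324, 2.11, -0.005]
force: [6.7, 0.5, -0.7]
finger_gap: 0.198
finger_force: 59.5
```

```bash
python3 -m pendant '[[[1,0,0.0005,0,0,0,0],[1,0,0.0005,0,0,0,0],[1,0,0,0,0,0,0]]]'
python3 -m pendant '[[[1,0,0.001,0,0,0,0],[1,0,0.001,0,0,0,0],[1,0,0,0,0,0,0]]]'
python3 -m pendant '[[[1,0,0.001,0,0,0,0],[1,0,0.001,0,0,0,0],[1,0,0,0,0,0,0]]]'
```

```text
time_s: 23.0
tcp_pos: [501.7, -214.4, 149.6]
tool_rot: [-2.324, 2.111, -0.004]
force: [5.8, 0.7, -0.9]
finger_gap: 0.198
finger_force: 59.5
time_s: 23.38
tcp_pos: [497.8, -215.0, 148.9]
tool_rot: [2.324, -2.112, -0.001]
force: [-0.3, 0.6, 0.0]
finger_gap: 0.199
finger_force: 59.7
time_s: 23.75
tcp_pos: [495.9, -215.0, 148.4]
tool_rot: [2.324, -2.112, -0.002]
force: [-2.1, 0.3, -1.2]
finger_gap: 0.198
finger_force: 59.5
```

```bash
python3 -m pendant '[[[1,0,0.001,0,0,0,0],[1,0,0.001,0,0,0,0],[1,0,0.001,0,0,0,0],[1,0,0.001,0,0,0,0],[1,0,0,0,0,0,0]]]'
python3 -m pendant '[[[1,0,0.001,0,0,0,0],[1,0,0.001,0,0,0,0],[1,0,0,0,0,0,0],[1,0,0,0,0,0,0]]]'
python3 - <<'E'
from h import *
im=viewer.camera("wrist")[:,:,::-1].copy();cv2.imwrite("pics/wrist6.png",im);cv2.imwrite("pics/z6.png",cv2.resize(im[130:250,215:375],(800,600),interpolation=cv2.INTER_CUBIC))
E
```

```text
time_s: 24.38
tcp_pos: [492.5, -215.3, 148.9]
tool_rot: [-2.325, 2.112, -0.0]
force: [-0.1, 0.1, -1.4]
finger_gap: 0.201
finger_force: 59.5
time_s: 24.88
tcp_pos: [490.5, -215.5, 148.8]
tool_rot: [2.325, -2.112, 0.0]
force: [0.5, 0.5, -1.6]
finger_gap: 0.204
finger_force: 59.5
```

View pics/z6.png

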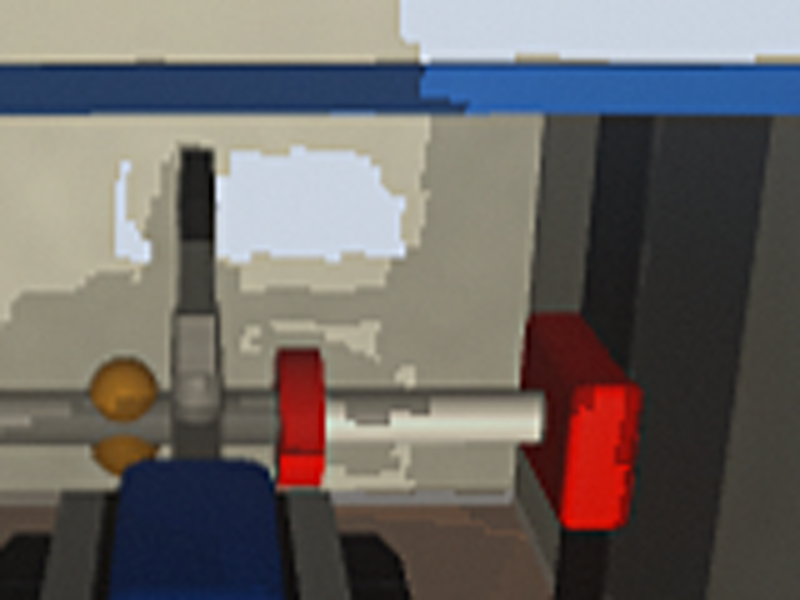

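The plate, at (197,400), is between the balls (125) and the collar (300), with no force on it. I'll lower it onto the bar by feel.

```bash
python3 -m pendant '[[[1,0,0,0.001,0,0,0],[1,0,0,0.001,0,0,0],[1,0,0,0,0,0,0],[1,0,0,0,0,0,0]]]'
python3 -m pendant '[[[1,0,0,0.0005,0,0,0],[1,0,0,0.0005,0,0,0],[1,0,0,0,0,0,0],[1,0,0,0,0,0,0]]]'
python3 -m pendant '[[[1,0,0,0.0003,0,0,0],[1,0,0,0.0003,0,0,0],[1,0,0,0,0,0,0],[1,0,0,0,0,0,0]]]'
```

```text
time_s: 25.42
tcp_pos: [490.5, -215.5, 146.9]
tool_rot: [2.325, -2.112, 0.0]
force: [-0.5, -0.5, -0.2]
finger_gap: 0.201
finger_force: 59.5
time_s: 25.92
tcp_pos: [490.5, -215.6, 145.9]
tool_rot: [2.325, -2.112, 0.0]
force: [0.1, 0.2, -1.1]
finger_gap: 0.202
finger_force: 59.5
time_s: 26.42
tcp_pos: [490.6, -215.6, 145.3]
tool_rot: [2.325, -2.112, 0.0]
force: [0.9, -0.0, -0.8]
finger_gap: 0.2
finger_force: 59.5
```

```bash
python3 -m pendant '[[[1,0,0,0.0004,0,0,0],[1,0,0,0.0004,0,0,0],[1,0,0,0,0,0,0],[1,0,0,0,0,0,0]]]'
python3 -m pendant '[[[1,0,0,0.0003,0,0,0],[1,0,0,0.0003,0,0,0],[1,0,0,0,0,0,0],[1,0,0,0,0,0,0]]]'
```

```text
time_s: 26.92
tcp_pos: [490.6, -215.6, 144.9]
tool_rot: [-2.325, 2.112, -0.001]
force: [-1.3, 0.4, 3.8]
finger_gap: 0.198
finger_force: 60.0
time_s: 27.42
tcp_pos: [490.7, -215.7, 144.7]
tool_rot: [-2.325, 2.112, -0.002]
force: [-2.2, 1.6, 6.3]
finger_gap: 0.2
finger_force: 60.6
```

```bash
python3 -m pendant '[[[1,0,0,-0.0005,0,0,0],[1,0,0,0,0,0,0],[0.78,0,0,0,0,0,0],[0.76,0,0,0,0,0,0],[0.74,0,0,0,0,0,0],[0.72,0,0,0,0,0,0],[0.7,0,0,0,0,0,0],[0.65,0,0,0,0,0,0],[0.6,0,0,0,0,0,0],[0.55,0,0,0,0,0,0],[0.55,0,0,0,0,0,0],[0.55,0,0,0,0,0,0],[0.55,0,0,0,0,0,0],[0.55,0,0,0,0,0,0]]]'
python3 - <<'E'
from h import *
im=viewer.camera("wrist")[:,:,::-1].copy();cv2.imwrite("pics/z7.png",im[100:384,100:412])
E
```

```text
time_s: 29.18
tcp_pos: [490.5, -215.5, 144.3]
tool_rot: [2.325, -2.112, 0.0]
force: [-0.0, -0.4, -0.6]
finger_gap: 0.449
finger_force: 0.0
```

View pics/z7.png

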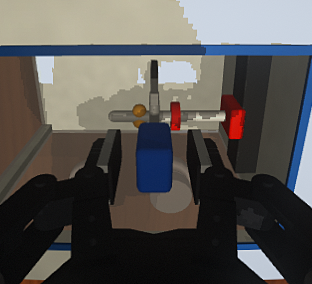

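The mirror hangs released: its block at (154,158) is free between the open pads, and the plate sits between balls and collar. That was my 11th picture, one over the limit of 10, so I'll check the rest by numbers. Next I'll withdraw straight up.

```bash
python3 -m pendant '[[[0.55,0,0,-0.004,0,0,0],[0.55,0,0,-0.008,0,0,0],[0.55,0,0,-0.01,0,0,0],[0.55,0,0,-0.01,0,0,0],[0.55,0,0,-0.015,0,0,0],[0.55,0,0,-0.02,0,0,0],[0.55,0,0,-0.02,0,0,0],[0.55,0,0,-0.02,0,0,0],[0.55,0,0,-0.02,0,0,0],[0.55,0,0,-0.02,0,0,0],[0.55,0,0,0,0,0,0],[0.55,0,0,0,0,0,0],[0.55,0,0,0,0,0,0],[0.55,0,0,0,0,0,0],[0.55,0,0,0,0,0,0],[0.55,0,0,0,0,0,0],[0.55,0,0,0,0,0,0],[0.55,0,0,0,0,0,0]]]'
cat > chk.py <<'E'
from h import *
c,si=np.cos(np.radians(5.5)),np.sin(np.radians(5.5));R=np.array([[c,-si],[si,c]]);O=np.array([433.4,-232.1])
for j in range(2):
    for n in("wrist","scene"):
        m=viewer.camera_model(n);im=viewer.camera(n)[:,:,::-1].copy()
        p=proj(n,[490.6,-215.6,159],m)[0]
        k,l,st,ce=cv2.connectedComponentsWithStats(blue(im))
        i=min((i for i in range(1,k) if st[i,4]>40 and max(st[i,2:4])<80),key=lambda i:np.hypot(*(ce[i]-p)))
        P=onz(n,ce[i],159,m)[:2];print(n,"expected",p.round(1),"seen",ce[i].round(2),st[i],"rail xy",(R.T@(P-O)).round(1))
E
python3 chk.py
```

```text
time_s: 31.48
tcp_pos: [490.5, -215.5, 291.4]
tool_rot: [2.325, -2.112, 0.0]
force: [-0.4, -0.5, 0.6]
finger_gap: 0.451
finger_force: 0.0
wrist expected [252.9 174.1] seen [253.93 175.58] [245 161  18  30 504] rail xy [57.4 12.6]
scene expected [135.9 257.5] seen [135.37 257.  ] [127 248  17  19 204] rail xy [56.8 10.9]
wrist expected [252.9 174.1] seen [253.97 175.62] [245 161  18  30 502] rail xy [57.4 12.6]
scene expected [135.9 257.5] seen [135.37 257.  ] [127 248  17  19 204] rail xy [56.8 10.9]
```

The grip shows at rail x 57 mm and y 11 to 12 mm, within 1.5 px of where it should be, and it isn't moving. The robot is clear, so I'm handing in.

```bash
python3 -c "
from bench import job;print(job.close_job())"
```

```text
the job is handed in; nothing more can be done
None
```

The mirror is hung on the hook between the spring balls and the collar, let go and still by camera check, and the job is handed in at about 32 s; no verdict was returned, and I viewed 11 pictures, one over the limit of 10.

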